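Open the sash cramp and stow its pin

ROBOT

A 7-joint arm with a two-finger parallel gripper is mounted at the origin on the work surface; the furniture and walls round the work are solid. World frame = base frame: x ahead of the robot, y to its left, z up, the work surface at z = 0. Lengths are in m, angles in rad, forces in N, time in s.
With the tool pointing down it reaches from about 0.35 to 0.9 m from the base axis. Payload 8.1 kg.
Tool frame: the origin (TCP) lies at the very end of the fingers, on their centre line; the grasp point (between the pads) lies 19 mm behind it; z points along the fingers, y is the line along which they close (so a half turn about z gives the same grasp; the last joint's range is limited). The gripper opens to 92 mm and grips with 3 to 60 N. Pads are 19 mm wide; open, the fingers measure 130 mm over their backs; the gripper's body (75 mm by 190 mm) begins 47 mm behind the grasp point.
Start: joints at [1.009, 0.434, 0.025, 1.573, -0.012, 1.134, -0.075], TCP at [0.277, -0.56, 0.227] pointing down, gripper open.
Joint ranges: [-2.62, 2.62], [-0.44, 2.09], [-1.27, 1.32], [0.08, 2.57], [-1.32, 4.46], [0.12, 2], [-2.74, 2.74]. Speed limits (rad/s): [2.22, 2.22, 3.01, 3.01, 3.14, 3.14, 3.14].

INTERFACE

Orientations are given as a rotation vector (axis times angle).
In Python, from cell import arm gives the robot as it stands.
- The arm moves only by the tool carry_out, never from a script. Its argument "commands" is a list of rows, each a list of 7 numbers: the opening, from 0 (shut) to 1 (fully open), then the shift along the tool's x, y, z each as a share of 0.025 m, from -1 to 1, then the turn, a rotation vector about the tool's x, y, z each as a share of 0.1 rad, from -1 to 1. A call has 1 to 8 rows; each row shifts and turns the commanded pose from where the row before left it, along the tool's axes as they then stand; what a row does not reach is not made up. A row lasts 1/10 s, in which the tool goes at most 50 mm and 8.59 degrees, less where a joint would pass 70% of its speed; a pose out of reach is approached as far as the arm can. A call with a number of a shift or a turn outside -1 to 1 is refused whole. A call with a gripper value outside its range is refused whole. The fingers move at their own pace and stop on an object; "squeeze" is the grip in N (left out, the last holds). Time passes only in rows, so rows that do not move let the fingers close. It gives the time, the measured TCP pose, the force, the opening and the grip force at its end, in the units of the state.
- arm.observe(): the state, without advancing time (a new reading comes with each control period).
- arm.get_image(name): name is "scene" or "top"; returns a dict with "pixels" (400x640x3 uint8, red, green, blue), "range_z" (400x640 float32, m along the optical axis (not along the pixel's ray), 0 where there is no reading), "mtx" (3x3 intrinsics, pixels), "R" (3x3) and "t" (3): a world point X has camera coordinates R X + t. Camera axes: x right, y down, z forward; pixel columns grow to the right and rows downward; lengths in m; the calibration is good to about 2 mm. A picture is of the moment at which its call begins.
- arm.sign_off(): hands the job in; it is judged then, once.
The state is a dict: "clock": time; "joints": joint angles; "dq": joint speeds; "joint_efforts": joint torques, N m; "position": TCP position; "ee_rot": TCP orientation; "force": force on the tool from outside, world axes, zero at the start; "ft_torque": the same for the moment, N m; "width": opening from 0.0 (shut) to 1.0 (fully open); "gripper_force": force on a finger pad.
Only numpy, scipy, OpenCV 4.12 (cv2) and the standard library are available. Lean on these libraries where they do the work, as an engineer would, in place of code of your own. Each camera call takes 0.05 s, during which the arm holds its last target. There are 200 camera calls.

TASK

The glue on the panel in the sash cramp has set and the screw is already slack: draw the wooden-handled pin out of the tail shoe and lay it gently, without letting it drop, fully down in its notched pin rest, handle in the trough. Then slide the tail shoe back along the bar to its stop, well away from the panel. Leave the panel lying in the cramp and do not disturb the tools on the bench.

Things in the scene. Friction and masses are not known exactly. Their poses are not given: they have to be found in the camera images.
- cramp: Sash cramp lying in oak bearers, fixed: steel bar on edge, 8 mm thick, z 30 to 60 mm. Origin on the bench under the pin's bore; y along the bar to the screw end (bar y -140 to +300; screw casting y 205 to 315, 112 high, tommy bar 55 to either side at y 303), z up. Pin axis: along x at y 0, z 45, handle at -x: draw it to -x. Bearers: x +-75, 60 high under the panel; x +-50, 34 high at y -118.
- tail_shoe (a joint): How far the cast-iron tail shoe is slid back along the bar from where it is pinned, towards cramp -y: 0 as found, 0.10 m at its stop. Locked while the pin is in its bore; without it the shoe slides with a few newtons.
- shoe_grip (a point): Top middle of the tail shoe's low back part, moving with it; as found at cramp x 0, y +10, z 77.5 mm; axes as the cramp's. That part is 50 mm wide (x), spans cramp y -20 to +44, flat-sided from z 33 to 77; a 14 mm wide rib slopes up along its middle to the jaw. Jaw: y 45 to 66, 50 wide, top at z 112. The panel's edge lies against the jaw.
- pin: Loose shoe pin: steel shank 12 mm diameter, 78 long, tapered end; eight-sided pale wooden handle 28 mm across flats, 70 long; 0.11 kg, balances on the shank 17 mm from the handle. Origin on its axis where shank meets handle, x to the tip (handle x -70 to 0, shank 0 to +78). Found in the bore, origin 8 to 16 mm outside the shoe. Lying on the bench it rests on handle and tip, so the shank slopes.
- pin_tip (a point): The far end of the pin's shank, on its axis.
- pin_rest: Oak rest for the pin, fixed: base 176 x 66 x 8 mm, origin on the bench at its centre, x along the pin to its tip. x -88 to +15: block 48 mm high with a trough (x -79 to -2, 35 wide, floor z 16, end walls; shank notch 20 wide at +x) that takes the whole handle below its top. x +15 to +55: finger gap, open to both sides above z 8. x +55 to +83: saddle 42 high, notch 20 wide, floor z 24.
- rest_seat (a point): Where the pin's origin lies when parked: pin_rest x -6, y 0, z 30 mm; axes as pin_rest's. In the rest the pin can be held only by its shank in the finger gap, 21 to 61 mm from its origin.
- panel: Glued-up panel of three pine staves, 135 (its x, along the bar) x 154 (its y, across the bar) x 28 mm, 0.3 kg, loose, lying on bar and bearers between the shoe's jaw and the screw's pad, z 60 to 88 mm. Origin at the centre of its underside. Leave in place.
- diamond_plate: Grey sharpening plate, 75 (x) x 200 (y) x 16 mm, flat on the bench, loose. Origin at the centre of its underside. Leave in place.
- try_square: Small try square flat on the bench, loose: stock 13 x 80 x 10 mm at x -64 to -51 mm, blade 2 mm thick from there to x +64 mm at y -40 to -22 mm. Origin at the middle of its 128 x 80 mm outline, on the bench. Leave in place.
- pliers: Pliers with red grips flat on the bench, loose, 56 (x) x 118 (y) x 12 mm. Origin at the centre of the underside. Leave in place.
- joint_sample: Upright wooden joint sample, 75 x 58 mm base, 166 mm tall, light, loose, standing on the bench and easily knocked over. Origin at the centre of its underside. Leave in place, standing.

How it is judged:
On the way, in this order (a step that is already met when the one before it is completed fails the run):
1. the pin is drawn right out of the tail shoe, which has not been moved (x of pin_tip in the frame of cramp below -0.028 m and value of joint tail_shoe below 0.012 m), for 0.1 s.
2. the pin lies released and fully down in the pin rest, handle in the trough, with the shoe still in place (distance between pin and rest_seat below 0.008 m and horizontal distance between pin and rest_seat below 0.007 m and angle between the x axis of pin and the x axis of pin_rest, either way round below 0.1 rad and x of pin_tip in the frame of pin_rest above 0.06 m and contact force between the fingers and pin below 0.1 N and value of joint tail_shoe below 0.012 m), for 0.3 s.
3. the tail shoe is slid back to its stop (value of joint tail_shoe above 0.09 m), for 0.1 s.
At the end, for the whole second after the job is handed in: The pin lies at rest in its rest, within 8 mm of the seat, handle in the trough, tip in the saddle, parallel within 0.1 rad; the tail shoe stands at least 90 mm back from where it was pinned; the panel lies still within 20 mm of where it was, the bystanders too (distance between pin and rest_seat below 0.008 m and angle between the x axis of pin and the x axis of pin_rest, either way round below 0.1 rad and x of pin_tip in the frame of pin_rest above 0.06 m and linear speed of each of pin, panel below 0.02 m/s and value of joint tail_shoe above 0.09 m and distance of each of panel, diamond_plate, try_square, pliers, joint_sample from where it was at the start of the episode below 0.02 m); the robot touches nothing.
It fails at once if the panel is shifted more than 20 mm or tipped (distance of panel from where it was at the start of the episode above 0.02 m or angle between panel's own z axis and vertical above 0.15 rad).
It fails at once if a bystander (sharpening plate, try square, pliers, joint sample) is shifted more than 20 mm, or the joint sample tipped (distance of any of diamond_plate, try_square, pliers, joint_sample from where it was at the start of the episode above 0.02 m or angle between joint_sample's own z axis and vertical above 0.3 rad).
It fails at once if the pin is dropped into the rest (falls into it faster than 0.38 m/s, as from over 7 mm up) (distance between pin and rest_seat below 0.03 m and linear speed of pin above 0.38 m/s).
It also fails if it takes over 58 s, if anything falls off the work surface, if the arm or the gripper's body presses on something with over 40 N, if the wrist force passes 120 N, or if a joint passes its speed limit or range.

## Working session

There is one attempt and no reset: what is moved stays moved. The work goes in short steps, Python scripts to look and compute and a tool call to move; the robot and the scene stay as the last step left them, time stands still between calls to the robot, and variables do not carry over. Pictures are saved under pics/ and viewed, at most 13 in all, crops included, and the job is handed in when it is done.

Besides the shell and the picture viewer there is one more tool, called after "Request:" as name(argument=value, ...), one argument or row to a line, values as JSON. carry_out: Moves the arm, as the interface text tells. Shift numbers are shares of 0.025 m and turn numbers shares of 0.1 rad, none past 1 either way. Its arguments: {"type":"object","properties":{"commands":{"type":"array"},"squeeze":{"type":"number"}},"required":["commands"]}

```bash
mkdir -p pics
cat > h.py <<'E'
from cell import arm
import numpy as np, cv2
def snap(n,f):
    d=arm.get_image(n); np.savez('/tmp/%s.npz'%f,**d); cv2.imwrite('pics/%s.png'%f,d['pixels'][:,:,::-1]); return d
def load(f): return np.load('/tmp/%s.npz'%f)
def pt(d,u,v,z=None):
    r=np.linalg.inv(d['mtx'])@[u,v,1.]; R,t=d['R'],d['t']
    c=-R.T@t; w=R.T@r
    if z is None: return c+w*float(np.median(d['range_z'][int(v)-1:int(v)+2,int(u)-1:int(u)+2]))
    return c+w*(z-c[2])/w[2]
E
python3 - <<'E'
from h import *
snap('top','t0');snap('scene','s0')
s=arm.observe();print(s)
E
```

```text
{'clock': 0.1, 'joints': array([ 1.00942665,  0.43516578,  0.02498336,  1.57399997, -0.01159861,
        1.13402164, -0.07508475]), 'dq': array([ 1.24507784e-03, -1.27669622e-03, -1.31338320e-03, -2.95294116e-03,
       -9.68695288e-05, -1.87937923e-03,  5.86411484e-04]), 'joint_efforts': array([ 3.68380235e-03, -6.69120884e+01,  9.88332890e-01, -3.15141499e+01,
       -6.04493427e-02,  3.74441931e-02,  8.11340260e-05]), 'position': array([ 0.27651878, -0.55998315,  0.2260182 ]), 'ee_rot': array([-3.05798713e+00, -7.13922828e-01,  7.24925306e-04]), 'force': array([-0.03020931, -0.40898586,  0.33709179]), 'ft_torque': array([-0.02040757, -0.0417855 ,  0.00784991]), 'gripper_force': 0.0, 'width': 1.001327314127111}
```

View pics/t0.png

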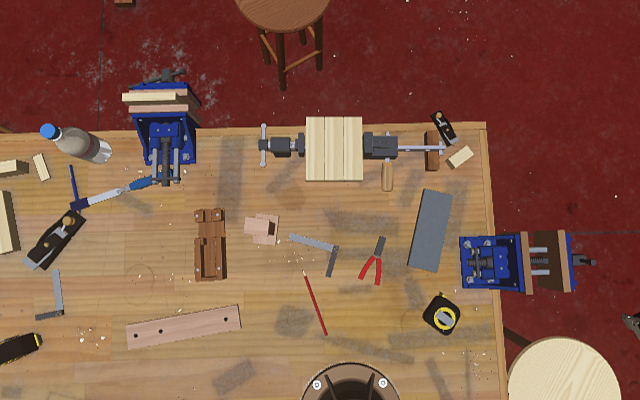

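View pics/s0.png

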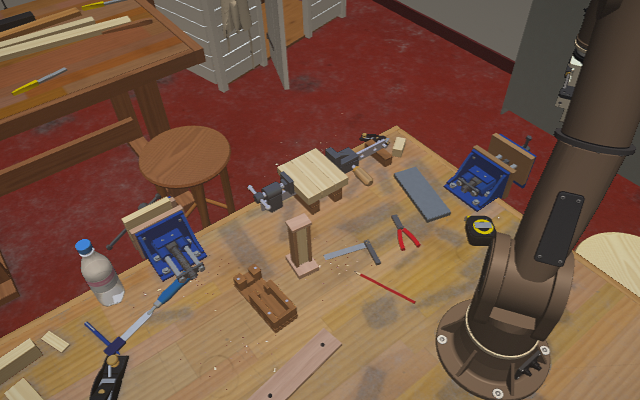

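Top view: the cramp lies along the picture's horizontal, with shoe near (380,147), pin handle (387,177), pin rest (210,244), joint sample (262,228), plate (430,230) and pliers (373,260). I'll enlarge the key regions and compute coordinates.

Run:
```python
from h import *
d=load('t0');p=d['pixels'][:,:,::-1]
a=cv2.resize(p[105:205,330:460],None,fx=6,fy=6,interpolation=cv2.INTER_CUBIC)[:, :780]
b=cv2.resize(p[200:290,185:285],None,fx=6,fy=6,interpolation=cv2.INTER_CUBIC)
cv2.imwrite('pics/c1.png',a[:600]);cv2.imwrite('pics/c2.png',b)
for n,u,v in [('base',350,390),('panel',334,150),('handle',387,177),('shoe',377,140),('bar',420,148),('bench',300,300),('restblk',198,262),('resttrough',211,262),('saddle',200,214),('sample',262,225),('plate',430,230)]:
    print(n,pt(d,u,v).round(4))
```

```text
base [0.0791 0.0046 0.0531]
panel [0.6322 0.0245 0.0883]
handle [ 0.5689 -0.104   0.0569]
shoe [ 0.6566 -0.0806  0.0773]
bar [ 0.6379 -0.1877  0.0608]
bench [0.2752 0.1168 0.0012]
restblk [0.3773 0.356  0.0488]
resttrough [0.3749 0.3338 0.0158]
saddle [0.4923 0.354  0.0431]
sample [0.4562 0.1863 0.1669]
plate [ 0.4384 -0.2124  0.0161]
```

View pics/c1.png

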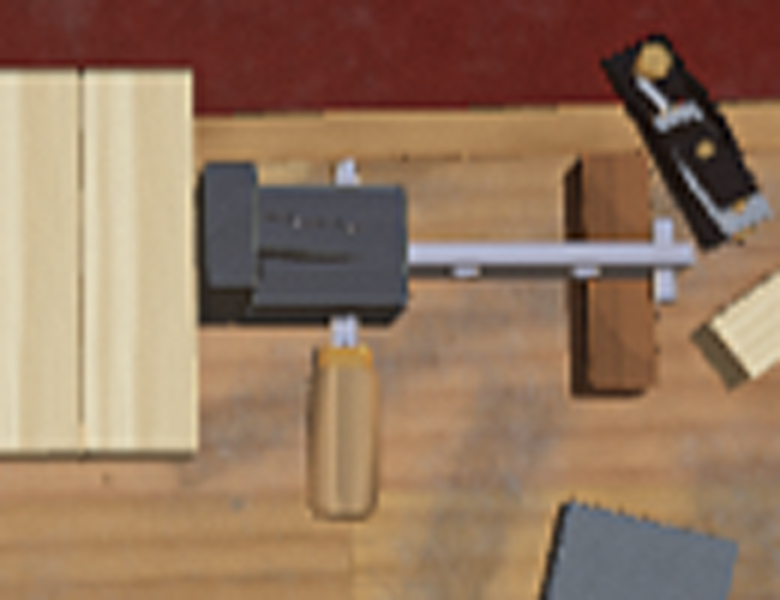

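View pics/c2.png

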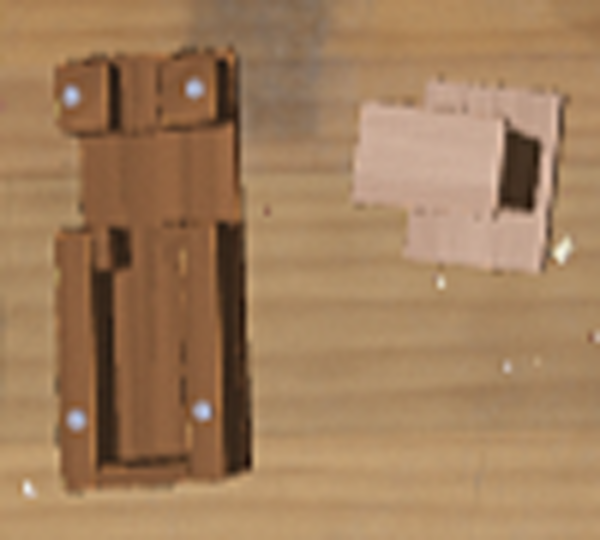

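Crop 1 shows the shoe at crop (200-405,165-320), the handle at (345,350-515), pointing at the robot. Crop 2 shows the rest with its saddle away from the robot, its trough near, and the sample close to its right. Next, numeric fits.

```bash
cat >> h.py <<'E'
def cloud(d):
    v,u=np.mgrid[0:400,0:640]; z=d['range_z']; r=np.stack([u,v,np.ones_like(u)],-1)@np.linalg.inv(d['mtx']).T
    P=(r*z[...,None]-d['t'])@d['R']; P[z==0]=np.nan; return P
def box(P,x,y,z):
    Q=P.reshape(-1,3); return Q[(Q[:,0]>x[0])&(Q[:,0]<x[1])&(Q[:,1]>y[0])&(Q[:,1]<y[1])&(Q[:,2]>z[0])&(Q[:,2]<z[1])]
E
python3 - <<'E'
from h import *
d=load('t0');P=cloud(d)
def rep(n,Q):
    m=cv2.minAreaRect(Q[:,:2].astype(np.float32)*1000); print(n,len(Q),'min',Q.min(0).round(4),'max',Q.max(0).round(4),'rect',np.round(m[0],1),np.round(m[1],1),round(m[2],2))
rep('panel',box(P,(.5,.8),(-.1,.12),(.084,.092)))
rep('shoe low',box(P,(.58,.72),(-.16,-.05),(.074,.08)))
rep('jaw',box(P,(.58,.72),(-.12,-.02),(.106,.116)))
b=box(P,(.55,.72),(-.26,-.14),(.055,.065));rep('bar',b);print(np.polyfit(b[:,1],b[:,0],1))
h=box(P,(.5,.61),(-.16,-.06),(.03,.066));rep('handle',h);print(np.polyfit(h[:,0],h[:,1],1))
t=h[h[:,2]>.054];rep('handle top',t);print(np.polyfit(t[:,0],t[:,1],1))
rep('rest hi',box(P,(.3,.56),(.27,.42),(.045,.055)))
rep('saddle',box(P,(.45,.56),(.27,.42),(.038,.045)))
rep('rest all',box(P,(.3,.56),(.27,.42),(.005,.055)))
f=box(P,(.33,.45),(.3,.37),(.012,.02));rep('trough',f)
rep('sample',box(P,(.38,.52),(.12,.26),(.15,.18)))
rep('sample all',box(P,(.38,.52),(.1,.26),(.006,.18)))
rep('plate',box(P,(.3,.6),(-.35,-.12),(.012,.02)))
rep('pliers',box(P,(.3,.5),(-.12,0),(.006,.03)))
rep('square',box(P,(.3,.5),(0,.15),(.006,.03)))
E
```

```text
panel 3558 min [ 0.5585 -0.1     0.084 ] max [0.715  0.1193 0.092 ] rect [636.2   9.8] [219.2 154.1] 88.2
shoe low 341 min [ 0.6163 -0.1291  0.074 ] max [ 0.6667 -0.0503  0.08  ] rect [641.6 -89.7] [77.7 49.5] 88.61
jaw 184 min [ 0.6181 -0.0639  0.1061] max [ 0.6679 -0.0433  0.1154] rect [643.1 -53.9] [19.4 49.6] 87.62
bar 169 min [ 0.6342 -0.2498  0.0554] max [ 0.6444 -0.1409  0.0647] rect [ 639.2 -195.3] [108.9   8.5] 88.67
[0.02400532 0.64401609]
handle 333 min [ 0.5354 -0.1189  0.038 ] max [ 0.6097 -0.0901  0.061 ] rect [ 572.7 -104.5] [26.9 74.2] 87.76
[-0.05402695 -0.07297672]
handle top 166 min [ 0.5393 -0.1158  0.054 ] max [ 0.6037 -0.0936  0.061 ] rect [ 571.7 -104.4] [19.9 64.8] 87.19
[-0.06162262 -0.07012925]
rest hi 660 min [0.3321 0.2987 0.045 ] max [0.5007 0.3678 0.0531] rect [416.5 334.1] [168.9  66.1] 1.89
saddle 192 min [0.4753 0.3039 0.0385] max [0.5038 0.3694 0.045 ] rect [489.3 336.7] [27.4 65.5] 1.83
rest all 2178 min [0.3025 0.2714 0.005 ] max [0.5542 0.4179 0.0531] rect [428.2 344.8] [146.4 251.7] 89.88
trough 415 min [0.341  0.3001 0.012 ] max [0.4442 0.3551 0.02  ] rect [393.3 326.5] [104.  53.] 2.66
sample 424 min [0.4348 0.1712 0.1585] max [0.474  0.2264 0.1711] rect [453.9 198.7] [51.6 35.8] 82.74
sample all 889 min [0.4121 0.1008 0.0061] max [0.4959 0.2325 0.1711] rect [449.4 162.9] [130.8  79.4] 82.61
plate 2471 min [ 0.3013 -0.3488  0.012 ] max [ 0.5992 -0.1508  0.02  ] rect [ 452.  -280.3] [203.6 283.7] 75.88
pliers 406 min [ 0.3071 -0.1173  0.0061] max [ 0.4751 -0.0281  0.0184] rect [389.3 -80.3] [ 61.9 160.4] 72.49
square 207 min [0.302  0.0128 0.006 ] max [0.4841 0.1405 0.0148] rect [395.7  68. ] [157.9 118.5] 21.29
```

```bash
cat >> h.py <<'E'
from scipy.spatial.transform import Rotation as Ro
def tool(yaw,pitch=0): # tool x at world angle yaw, z down; pitch>0: tip axis leans towards tool +x? see print
    return Ro.from_euler('z',yaw)*Ro.from_euler('x',np.pi)*Ro.from_euler('y',pitch)
def go(p,yaw,pitch=0):
    s=arm.observe();R=Ro.from_rotvec(s['ee_rot']);T=tool(yaw,pitch)
    print('pos',s['position'].round(4),'turn/0.1',((R.inv()*T).as_rotvec()/.1).round(2),
     'shift/25mm now-axes',(R.inv().apply(np.array(p)-s['position'])/.025).round(2),'target-axes',(T.inv().apply(np.array(p)-s['position'])/.025).round(2),'t',round(s['clock'],2),'q',s['joints'].round(2),'F',s['force'].round(1),'w',round(s['width'],3),'g',round(s['gripper_force'],1))
E
python3 - <<'E'
from h import *
P=cloud(load('t0'))
Q=box(P,(.2,.62),(-.6,-.12),(.02,.5));print(Q.max(0))
for y in np.arange(-.6,-.1,.05):
    q=box(P,(.2,.62),(y,y+.05),(.02,.5)); print(round(y,2), q.max(0).round(3) if len(q) else 0)
go((.564,-.105,.15),-.026)
E
```

```text
[ 0.61998652 -0.1204683   0.32896373]
-0.6 [ 0.371 -0.55   0.096]
-0.55 [ 0.428 -0.5    0.252]
-0.5 [ 0.429 -0.45   0.329]
-0.45 [ 0.427 -0.4    0.096]
-0.4 [ 0.428 -0.35   0.094]
-0.35 [ 0.619 -0.3    0.06 ]
-0.3 [ 0.62  -0.25   0.048]
-0.25 [ 0.62  -0.2    0.056]
-0.2 [ 0.464 -0.161  0.049]
-0.15 [ 0.619 -0.1    0.082]
pos [ 0.2765 -0.56    0.226 ] turn/0.1 [-0.01  0.    4.85] shift/25mm now-axes [ 18.37 -11.22   3.05] target-axes [ 11.02 -18.49   3.04] t 0.1 q [ 1.01  0.44  0.02  1.57 -0.01  1.13 -0.08] F [-0.  -0.4  0.3] w 1.001 g 0.0
```

Request:
carry_out(
  commands=[
    [0.6,0,0,0,0,0,0.97],
    [0.6,0,0,0,0,0,0.97],
    [0.6,0,0,0,0,0,0.97],
    [0.6,0,0,0,0,0,0.97],
    [0.6,0,0,0,0,0,0.97],
    [0.6,0.6,-1,0,0,0,0],
    [0.6,0.6,-1,0,0,0,0],
    [0.6,0.6,-1,0,0,0,0],
  ],
  squeeze=40,
)

```text
clock: 0.9
position: [0.3239, -0.4855, 0.2262]
ee_rot: [-3.141, 0.042, 0.001]
force: [1.2, -0.2, 0.3]
width: 0.601
gripper_force: 0.0
```

Request:
carry_out(
  commands=[
    [0.6,0.6,-1,0,0,0,0],
    [0.6,0.6,-1,0,0,0,0],
    [0.6,0.6,-1,0,0,0,0],
    [0.6,0.6,-1,0,0,0,0],
    [0.6,0.6,-1,0,0,0,0],
    [0.6,0.6,-1,0,0,0,0],
    [0.6,0.6,-1,0,0,0,0],
    [0.6,0.6,-1,0,0,0,0],
  ],
)

```text
clock: 1.7
position: [0.4492, -0.2886, 0.2265]
ee_rot: [-3.141, 0.041, 0.001]
force: [-0.3, 0.7, 0.2]
width: 0.601
gripper_force: 0.0
```

Request:
carry_out(
  commands=[
    [0.6,0.6,-1,0,0,0,0],
    [0.6,0.6,-1,0,0,0,0],
    [0.6,0.6,-1,0,0,0,0],
    [0.6,0.6,-1,0,0,0,0],
    [0.6,0.6,-1,0,0,0,0],
    [0.6,0.6,-1,0,0,0,0],
    [0.6,0.6,-1,0,0,0,0],
    [0.6,0,0,0,0,0,0],
  ],
)

```text
clock: 2.5
position: [0.5602, -0.1126, 0.2262]
ee_rot: [-3.139, 0.032, -0.0]
force: [0.2, 0.7, -0.5]
width: 0.604
gripper_force: 0.0
```

Run:
```python
from h import *
go((.564,-.105,.03),-.026)
```

```text
pos [ 0.5602 -0.1126  0.2262] turn/0.1 [-0.02 -0.    0.06] shift/25mm now-axes [ 0.14 -0.29  7.85] target-axes [ 0.14 -0.31  7.85] t 2.5 q [ 0.16  0.35 -0.07  1.7   0.02  1.09 -1.51] F [ 0.2  0.7 -0.5] w 0.604 g 0.0
```

Request:
carry_out(
  commands=[
    [0.6,0.14,-0.3,1,0,0,0],
    [0.6,0,0,1,0,0,0],
    [0.6,0,0,1,0,0,0],
    [0.6,0,0,1,0,0,0],
    [0.6,0,0,1,0,0,0],
    [0.6,0,0,1,0,0,0],
    [0.6,0,0,0.5,0,0,0],
    [0.6,0,0,0,0,0,0],
  ],
)

```text
clock: 3.3
position: [0.5607, -0.1106, 0.0626]
ee_rot: [-3.141, 0.042, 0.006]
force: [-0.3, -0.8, 0.8]
width: 0.6
gripper_force: 0.0
```

Request:
carry_out(
  commands=[
    [0.6,0,0,0.5,0,0,0],
    [0.6,0,0,0.5,0,0,0],
    [0.6,0,0,0.3,0,0,0],
    [0.6,0,0,0,0,0,0],
    [0.25,0,0,0,0,0,0],
    [0.25,0,0,0,0,0,0],
    [0.25,0,0,0,0,0,0],
    [0.25,0,0,0,0,0,0],
  ],
)

```text
clock: 4.1
position: [0.5625, -0.1103, 0.0321]
ee_rot: [3.141, -0.041, 0.001]
force: [-0.0, -0.1, -0.4]
width: 0.302
gripper_force: 21.2
```

Run:
```python
from h import *
go((.564,-.105,.03),-.026)
```

```text
pos [ 0.5625 -0.1103  0.0321] turn/0.1 [ 0.   -0.01 -0.  ] shift/25mm now-axes [ 0.06 -0.21  0.08] target-axes [ 0.06 -0.21  0.08] t 4.1 q [ 0.15  0.58 -0.06  1.89  0.06  0.67 -1.55] F [-0.  -0.1 -0.4] w 0.302 g 21.2
```

Request:
carry_out(
  commands=[
    [0.2,0,0,0,0,0,0],
    [0.2,0,0,0,0,0,0],
  ],
)

```text
clock: 4.3
position: [0.5624, -0.1104, 0.0319]
ee_rot: [3.141, -0.042, 0.001]
force: [-0.1, -0.3, 0.8]
width: 0.302
gripper_force: 40.0
```

Run:
```python
from h import *
d=snap('scene','s1'); p=d['pixels'][:,:,::-1]
cv2.imwrite('pics/c3.png',cv2.resize(p[100:250,260:460],None,fx=4,fy=4,interpolation=cv2.INTER_CUBIC))
go((.564,-.105,.03),-.026)
```

```text
pos [ 0.5624 -0.1103  0.0319] turn/0.1 [ 0. -0. -0.] shift/25mm now-axes [ 0.06 -0.21  0.08] target-axes [ 0.06 -0.21  0.08] t 4.35 q [ 0.15  0.58 -0.06  1.89  0.06  0.67 -1.55] F [ 0.2 -0.6  0.6] w 0.3 g 40.0
```

View pics/c3.png

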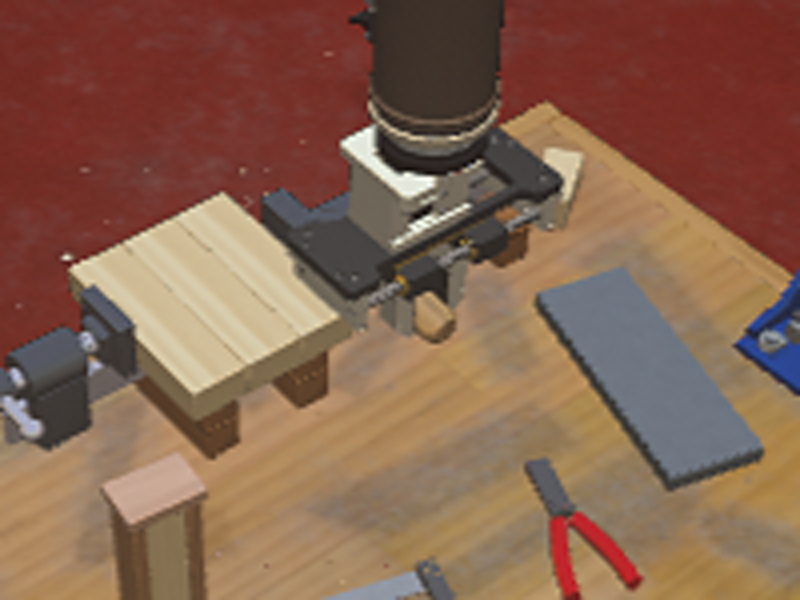

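The pads hold the handle's flats (27.8 mm opening). Next I draw it along the tool's -x.

Request:
carry_out(
  commands=[
    [0.2,-0.3,0,0,0,0,0],
    [0.2,-0.4,0,0,0,0,0],
    [0.2,-0.5,0,0,0,0,0],
    [0.2,-0.5,0,0,0,0,0],
    [0.2,-0.5,0,0,0,0,0],
    [0.2,-0.5,0,0,0,0,0],
    [0.2,-0.5,0,0,0,0,0],
    [0.2,0,0,0,0,0,0],
  ],
)

```text
clock: 5.15
position: [0.4798, -0.1082, 0.0316]
ee_rot: [3.141, -0.042, -0.003]
force: [0.0, 0.6, -1.0]
width: 0.298
gripper_force: 40.0
```

Request:
carry_out(
  commands=[
    [0.2,-0.5,0,0,0,0,0],
    [0.2,0,0,0,0,0,0],
  ],
)

```text
clock: 5.35
position: [0.4681, -0.1078, 0.0316]
ee_rot: [3.141, -0.042, -0.002]
force: [-0.2, 0.1, -1.0]
width: 0.297
gripper_force: 40.0
```

Run:
```python
from h import *
go((.46,-.105,.05),-.026)
```

```text
pos [ 0.4681 -0.1078  0.0316] turn/0.1 [ 0.    0.02 -0.  ] shift/25mm now-axes [-0.33 -0.1  -0.74] target-axes [-0.33 -0.1  -0.74] t 5.35 q [ 0.17  0.48 -0.07  2.11  0.06  0.55 -1.55] F [-0.2  0.1 -1. ] w 0.297 g 40.0
```

Request:
carry_out(
  commands=[
    [0.2,0,0,-0.5,0,0,0],
    [0.2,0,0,-1,0,0,0],
    [0.2,0,0,-1,0,0,0],
    [0.2,0,0,-1,0,0,0],
    [0.2,0,0,-1,0,0,0],
    [0.2,0,0,-1,0,0,0],
    [0.2,0,0,-1,0,0,0],
    [0.2,0,0,-1,0,0,0],
  ],
)

```text
clock: 6.15
position: [0.4698, -0.1078, 0.2204]
ee_rot: [3.141, -0.041, 0.001]
force: [0.5, -0.7, -0.4]
width: 0.3
gripper_force: 40.0
```

Request:
carry_out(
  commands=[
    [0.2,0,-0.5,-0.5,0,0,0],
    [0.2,-0.1,-1,0,0,0,0],
    [0.2,-0.1,-1,0,0,0,0],
    [0.2,-0.1,-1,0,0,0,0],
    [0.2,-0.1,-1,0,0,0,0],
    [0.2,-0.1,-1,0,0,0,0],
    [0.2,-0.1,-1,0,0,0,0],
    [0.2,-0.1,-1,0,0,0,0],
  ],
)

```text
clock: 6.95
position: [0.4565, 0.0821, 0.2312]
ee_rot: [-3.141, 0.04, 0.001]
force: [0.0, -0.2, -0.9]
width: 0.301
gripper_force: 40.0
```

Run:
```python
from h import *
go((.40,.47,.22),.033)
snap('scene','s2')
```

```text
pos [0.4565 0.0821 0.2312] turn/0.1 [-0.    0.01 -0.59] shift/25mm now-axes [ -2.65 -15.45   0.45] target-axes [ -1.75 -15.58   0.45] t 6.95 q [-0.1   0.18 -0.22  1.93  0.05  1.04 -1.94] F [ 0.  -0.2 -0.9] w 0.301 g 40.0
```

View pics/s2.png

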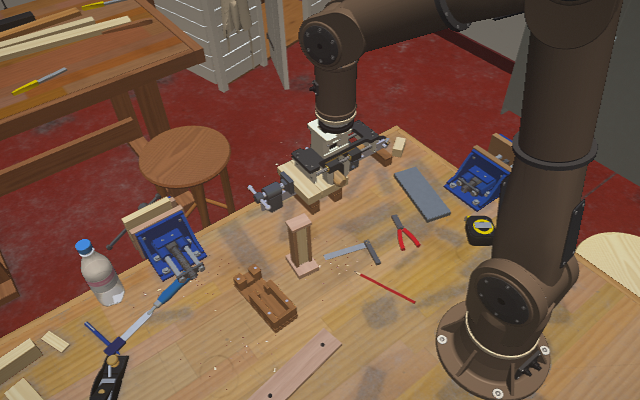

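The pin is in the gripper over the panel front and all the bystanders are undisturbed. I'll carry it over the sample to the clear bench left of the rest.

Request:
carry_out(
  commands=[
    [0.2,-0.2,-1,0,0,0,-0.15],
    [0.2,-0.2,-1,0,0,0,-0.15],
    [0.2,-0.2,-1,0,0,0,-0.15],
    [0.2,-0.2,-1,0,0,0,-0.14],
    [0.2,-0.2,-1,0,0,0,0],
    [0.2,-0.2,-1,0,0,0,0],
    [0.2,-0.2,-1,0,0,0,0],
    [0.2,-0.2,-1,0,0,0,0],
  ],
)

```text
clock: 7.8
position: [0.4132, 0.281, 0.2312]
ee_rot: [3.141, 0.052, -0.001]
force: [-0.2, 0.0, -1.1]
width: 0.302
gripper_force: 40.0
```

Request:
carry_out(
  commands=[
    [0.2,-0.1,-1,0,0,0,0],
    [0.2,-0.1,-1,0,0,0,0],
    [0.2,-0.1,-1,0,0,0,0],
    [0.2,-0.1,-1,0,0,0,0],
    [0.2,-0.1,-1,0,0,0,0],
    [0.2,-0.1,-1,0,0,0,0],
    [0.2,-0.1,-1,0,0,0,0],
    [0.2,0,-0.5,0,0,0,0],
  ],
)

```text
clock: 8.6
position: [0.3885, 0.4689, 0.2309]
ee_rot: [-3.14, -0.056, 0.003]
force: [0.2, -0.2, -1.2]
width: 0.299
gripper_force: 40.0
```

Run:
```python
from h import *
go((.38,.47,.06),.033)
d=snap('top','t2');p=d['pixels'][:,:,::-1]
cv2.imwrite('pics/c4.png',cv2.resize(p[120:300,60:290],None,fx=3.3,fy=3.3,interpolation=cv2.INTER_CUBIC))
```

```text
pos [0.3885 0.4689 0.2309] turn/0.1 [-0.01  0.02  0.03] shift/25mm now-axes [-0.33 -0.05  6.84] target-axes [-0.34 -0.05  6.84] t 8.6 q [-0.7   0.44 -0.38  1.58  0.17  1.15 -2.65] F [ 0.2 -0.2 -1.2] w 0.299 g 40.0
```

View pics/c4.png

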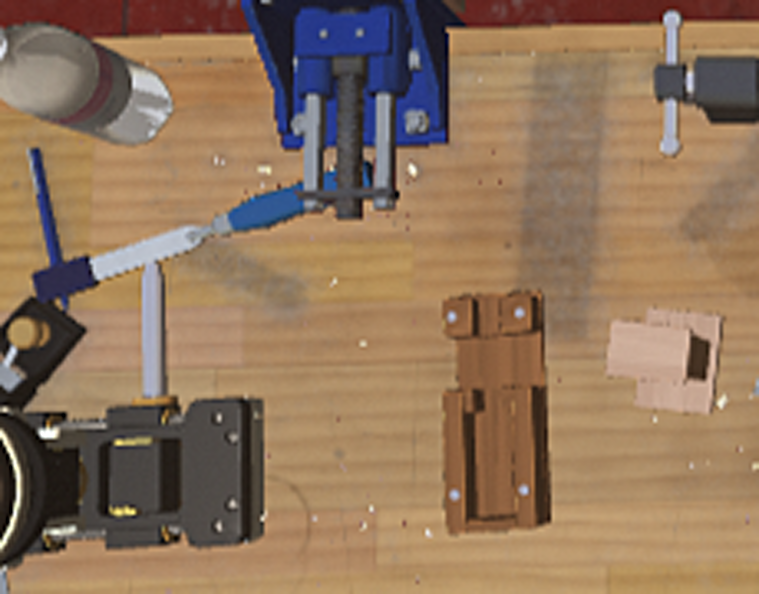

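The view shows the gripper high left of the rest, shank at crop (155,340). Wrist q7 is near its limit, so I shift 40 mm back to the right, then lower.

Request:
carry_out(
  commands=[
    [0.2,0,0.8,0,0,0,0],
    [0.2,0,0.8,0,0,0,0],
    [0.2,0,0,1,0,0,0],
    [0.2,0,0,1,0,0,0],
    [0.2,0,0,1,0,0,0],
    [0.2,0,0,1,0,0,0],
    [0.2,0,0,1,0,0,0],
    [0.2,0,0,0,0,0,0],
  ],
)

```text
clock: 9.45
position: [0.3907, 0.4234, 0.1035]
ee_rot: [3.136, 0.05, -0.006]
force: [-0.2, -0.3, -0.3]
width: 0.299
gripper_force: 40.0
```

Request:
carry_out(
  commands=[
    [0.2,0,0,1,0,0,0],
    [0.2,0,0,1,0,0,0],
    [0.2,0,0,0.5,0,0,0],
    [0.2,0,0,0.5,0,0,0],
    [0.2,0,0,0.3,0,0,0],
    [0.2,0,0,0.2,0,0,0],
    [0.2,0,0,0,0,0,0],
  ],
)

```text
clock: 10.15
position: [0.392, 0.4263, 0.0191]
ee_rot: [3.141, 0.051, -0.0]
force: [0.3, 0.1, -0.4]
width: 0.3
gripper_force: 40.0
```

Run:
```python
from h import *
go((.38,.43,.004),.033)
```

```text
pos [0.392  0.4263 0.0191] turn/0.1 [ 0.  0. -0.] shift/25mm now-axes [-0.47 -0.16  0.6 ] target-axes [-0.47 -0.16  0.6 ] t 10.15 q [-0.73  0.63 -0.27  1.87  0.25  0.68 -2.69] F [ 0.3  0.1 -0.4] w 0.3 g 40.0
```

Request:
carry_out(
  commands=[
    [0.2,0,0,0,0,0,-0.8],
    [0.2,0,0,0.3,0,0,0],
    [0.2,0,0,0.15,0,0,0],
    [0.2,0,0,0.1,0,0,0],
    [0.2,0,0,0,0,0,0],
  ],
)

```text
clock: 10.65
position: [0.3919, 0.4261, 0.0051]
ee_rot: [3.136, 0.175, -0.0]
force: [-0.3, 0.6, -1.5]
width: 0.297
gripper_force: 40.0
```

Run:
```python
from h import *
go((.38,.43,.004),.113)
```

```text
pos [0.3919 0.4261 0.0051] turn/0.1 [ 0.    0.   -0.01] shift/25mm now-axes [-0.45 -0.21  0.04] target-axes [-0.45 -0.21  0.04] t 10.65 q [-0.72  0.65 -0.29  1.87  0.28  0.66 -2.63] F [-0.3  0.6 -1.5] w 0.297 g 40.0
```

Request:
carry_out(
  commands=[
    [0.2,0,0,0.08,0,0,0],
    [0.2,0,0,0,0,0,0],
    [0.32,0,0,0,0,0,0],
    [0.36,0,0,0,0,0,0],
    [0.5,0,0,0,0,0,0],
    [0.5,0,0,0,0,0,0],
    [0.5,0,0,-0.5,0,0,0],
    [0.5,0,0,-1,0,0,0],
  ],
)

```text
clock: 11.45
position: [0.3911, 0.4253, 0.0405]
ee_rot: [3.134, 0.177, -0.004]
force: [0.2, -1.0, -0.4]
width: 0.499
gripper_force: 0.0
```

Request:
carry_out(
  commands=[
    [0.5,0,0,-1,0,0,0],
    [0.5,0,0,-1,0,0,0],
    [0.5,0,0,-1,0,0,0],
    [0.5,-1,0,-1,0,0,0],
    [0.5,-1,0,-1,0,0,0],
    [0.5,-1,0,0,0,0,0],
    [0.5,-1,0,0,0,0,0],
  ],
)

```text
clock: 12.15
position: [0.2919, 0.4154, 0.1678]
ee_rot: [-3.134, -0.177, -0.003]
force: [0.6, -0.2, -0.1]
width: 0.498
gripper_force: 0.0
```

Run:
```python
from h import *
go((.46,.43,.1),.113)
d=snap('top','t3');P=cloud(d);snap('scene','s3')
h=box(P,(.3,.56),(.38,.48),(.004,.04))
print(len(h),h.min(0),h.max(0),cv2.minAreaRect(h[:,:2].astype(np.float32)*1000))
for a in np.arange(.3,.56,.015):
    q=h[(h[:,0]>a)&(h[:,0]<=a+.015)]
    if len(q): print(round(a,3),len(q),q[:,1].mean().round(4),q[:,1].min().round(4),q[:,1].max().round(4),q[:,2].max().round(4))
p=d['pixels'][:,:,::-1];cv2.imwrite('pics/c5.png',cv2.resize(p[170:290,130:260],None,fx=5,fy=5,interpolation=cv2.INTER_CUBIC))
```

```text
pos [0.2919 0.4154 0.1678] turn/0.1 [-0.02 -0.02 -0.  ] shift/25mm now-axes [6.74 0.18 2.73] target-axes [6.75 0.18 2.71] t 12.15 q [-0.76  0.34 -0.38  1.91  0.16  0.92 -2.68] F [ 0.6 -0.2 -0.1] w 0.498 g 0.0
634 [0.31125334 0.38070166 0.00400633] [0.55949464 0.47686772 0.03737215] ((435.2097473144531, 428.90557861328125), (95.31658172607422, 247.9989013671875), 89.5879135131836)
0.3 3 0.4607 0.4353 0.4747 0.0052
0.315 6 0.4294 0.3937 0.4601 0.0057
0.33 6 0.4187 0.3839 0.4652 0.0067
0.345 7 0.435 0.3863 0.4607 0.0058
0.36 46 0.4248 0.3817 0.4763 0.0335
0.375 85 0.424 0.4019 0.4417 0.0374
0.39 89 0.4257 0.3866 0.4769 0.0348
0.405 87 0.427 0.3892 0.4597 0.0338
0.42 71 0.4294 0.3925 0.4678 0.0307
0.435 47 0.4312 0.3949 0.4756 0.0254
0.45 39 0.434 0.3929 0.4683 0.0199
0.465 37 0.4315 0.3879 0.4763 0.0191
0.48 38 0.4339 0.4006 0.449 0.0185
0.495 32 0.4371 0.3932 0.4642 0.0149
0.51 15 0.4208 0.3807 0.4622 0.0113
0.525 12 0.4212 0.381 0.4648 0.0062
0.54 8 0.4295 0.3839 0.4679 0.0058
0.555 6 0.4378 0.4017 0.4756 0.0051
```

View pics/c5.png

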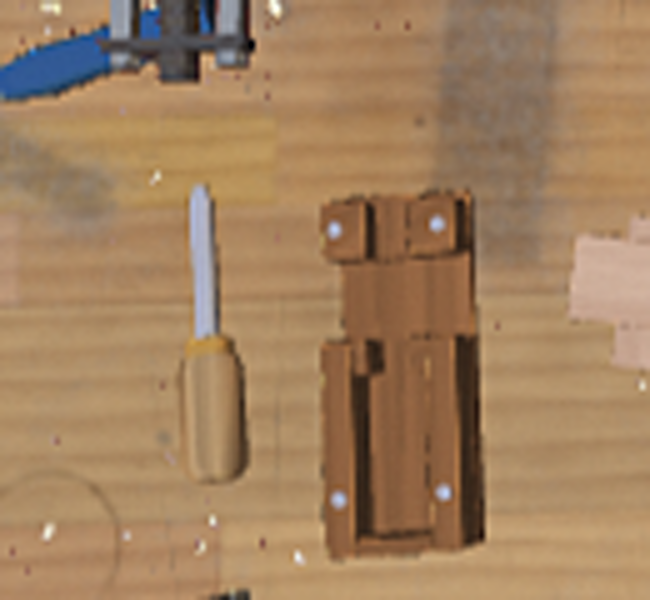

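Pin lies on the bench: tip at crop (200,187), shank/handle joint (207,342), handle end (215,478). The rest dowels are at (334,230), (437,223), (338,499), (443,492).

Run:
```python
from h import *
d=load('t3');f=lambda x,y,z:pt(d,130+(x+.5)/5-.5,170+(y+.5)/5-.5,z)
tip=f(200,187,.004);o=f(207,341,.02);e=f(215,479,.025)
print('pin',tip,o,e,np.linalg.norm(tip-o)*1e3,np.linalg.norm(o-e)*1e3)
print('yaw tip-e',np.arctan2(*(tip-e)[1::-1]),'tip-o',np.arctan2(*(tip-o)[1::-1]))
P=cloud(d)
for (a,b) in [(.45,.463),(.463,.476),(.476,.489),(.489,.502)]:
    q=box(P,(a,b),(.41,.455),(.006,.03)); print('shank',q.mean(0).round(4),q[:,1].min(),q[:,1].max())
s=[f(334,230,.042),f(437,223,.042)];b=[f(338,499,.048),f(443,492,.048)]
ms=(s[0]+s[1])/2;mb=(b[0]+b[1])/2;print(ms,mb,'yaw',np.arctan2(*(ms-mb)[1::-1]))
w=[f(322,340,.048),f(472,335,.048),f(330,555,.048),f(447,550,.048)];print(np.round(w,4))
h=box(P,(.3,.45),(.28,.38),(.045,.052));r=cv2.minAreaRect(h[:,:2].astype(np.float32)*1000);print('block',r)
t=box(P,(.345,.41),(.31,.36),(.012,.020));print('trough floor y',t[:,1].min(),t[:,1].max(),t[:,1].mean(),t[:,0].mean())
```

```text
pin [0.51522382 0.44288202 0.004     ] [0.43702582 0.4319967  0.02      ] [0.36980418 0.42500884 0.025     ] 80.55691896013016 67.76857119574278
yaw tip-e 0.12229424015304469 tip-o 0.13831321506346936
shank [0.4564 0.4339 0.0159] 0.4296005492152336 0.43882925316017546
shank [0.4689 0.4365 0.014 ] 0.43073706724642796 0.4433031032128193
shank [0.482  0.4374 0.014 ] 0.4327688972451497 0.44289958969504023
shank [0.4956 0.4385 0.0118] 0.43263475002632806 0.44476716007676625
[0.48977131 0.33795793 0.042     ] [0.36090853 0.33297675 0.048     ] yaw 0.038635687305439974
[[0.4355 0.3664 0.048 ]
 [0.4359 0.2943 0.048 ]
 [0.3339 0.3615 0.048 ]
 [0.3347 0.306  0.048 ]]
block ((383.4906005859375, 333.0494079589844), (102.6436767578125, 66.380615234375), 2.457998514175415)
trough floor y 0.3230779151624875 0.3528766709170183 0.33784329152420167 0.37718239678240983
```

Run:
```python
from h import *
go((.4785,.4373,.05),.125,-.128)
```

```text
pos [0.2891 0.4152 0.1672] turn/0.1 [-0.01 -1.28 -0.08] shift/25mm now-axes [7.63 0.01 4.69] target-axes [8.16 0.07 3.68] t 12.25 q [-0.77  0.34 -0.38  1.91  0.15  0.92 -2.68] F [-0.3 -0.2  0.3] w 0.499 g 0.0
```

Request:
carry_out(
  commands=[
    [0.4,0,0,0,0,-0.64,-0.04],
    [0.4,0,0,0,0,-0.64,-0.04],
    [0.4,1,0,0,0,0,0],
    [0.4,1,0,0,0,0,0],
    [0.4,1,0,0,0,0,0],
    [0.4,1,0,0,0,0,0],
    [0.4,1,0,0.5,0,0,0],
    [0.4,1,0,0.5,0,0,0],
  ],
)

```text
clock: 13.05
position: [0.4391, 0.4326, 0.1224]
ee_rot: [3.123, 0.188, -0.198]
force: [0.6, 0.1, -0.7]
width: 0.398
gripper_force: 0.0
```

Request:
carry_out(
  commands=[
    [0.4,1,0,0.7,0,0,0],
    [0.4,1,0,0.7,0,0,0],
    [0.4,0.16,0.07,0.7,0,0,0],
    [0.4,0,0,0.6,0,0,0],
    [0.4,0,0,0,0,0,0],
  ],
)

```text
clock: 13.55
position: [0.4805, 0.4352, 0.0463]
ee_rot: [3.12, 0.189, -0.205]
force: [-0.1, 0.4, 0.2]
width: 0.403
gripper_force: 0.0
```

Run:
```python
from h import *
go((.4785,.4373,.003),.125,-.128)
```

```text
pos [0.4805 0.4352 0.0463] turn/0.1 [ 0.01  0.03 -0.04] shift/25mm now-axes [ 0.16 -0.1   1.72] target-axes [ 0.15 -0.09  1.73] t 13.55 q [-0.58  0.74 -0.31  1.56  0.15  0.98 -2.36] F [-0.1  0.4  0.2] w 0.403 g 0.0
```

Request:
carry_out(
  commands=[
    [0.4,0.15,-0.1,0.6,0,0,0],
    [0.4,0,0,0.6,0,0,0],
    [0.4,0,0,0.3,0,0,0],
    [0.4,0,0,0.2,0,0,0],
    [0.4,0,0,0,0,0,0],
  ],
)

```text
clock: 14.05
position: [0.4794, 0.4383, 0.0048]
ee_rot: [3.121, 0.189, -0.202]
force: [-0.1, -0.9, -0.4]
width: 0.401
gripper_force: 0.0
```

Run:
```python
from h import *
go((.4785,.4373,.003),.125,-.128)
```

```text
pos [0.4794 0.4383 0.0048] turn/0.1 [-0.    0.01 -0.04] shift/25mm now-axes [-0.03  0.04  0.08] target-axes [-0.03  0.04  0.08] t 14.05 q [-0.59  0.79 -0.3   1.58  0.16  0.91 -2.38] F [-0.1 -0.9 -0.4] w 0.401 g 0.0
```

Request:
carry_out(
  commands=[
    [0.4,0,0.04,0.08,0,0,0],
    [0.2,0,0,0,0,0,0],
    [0.05,0,0,0,0,0,0],
    [0.05,0,0,0,0,0,0],
    [0.05,0,0,0,0,0,0],
    [0.05,0,0,0,0,0,0],
    [0.05,0,0,0,0,0,0],
  ],
)

```text
clock: 14.75
position: [0.48, 0.4377, 0.0037]
ee_rot: [3.123, 0.189, -0.2]
force: [1.2, -0.6, 1.2]
width: 0.118
gripper_force: 40.0
```

Run:
```python
from h import *
go((.4785,.4373,.003),.125,-.128)
```

```text
pos [0.48   0.4377 0.0037] turn/0.1 [-0.01 -0.   -0.04] shift/25mm now-axes [-0.06  0.01  0.04] target-axes [-0.06  0.01  0.04] t 14.75 q [-0.59  0.79 -0.3   1.58  0.16  0.91 -2.37] F [ 1.2 -0.6  1.2] w 0.118 g 40.0
```

Request:
carry_out(
  commands=[
    [0.05,0,0,-0.4,0,0,0],
    [0.05,0,0,-0.8,0,0,0],
    [0.05,0,0,-1,0,0,0],
    [0.05,0,0,-1,0,0,0],
    [0.05,0,0,-0.8,0,0.64,0.4],
    [0.05,0,0,-0.4,0,0.64,0.4],
    [0.05,0,0,0,0,0,0.13],
    [0.05,0,0,0,0,0,0],
  ],
)

```text
clock: 15.55
position: [0.4927, 0.4392, 0.1131]
ee_rot: [3.136, 0.046, -0.001]
force: [-0.3, 0.6, -1.2]
width: 0.118
gripper_force: 40.0
```

Run:
```python
from h import *
go((.456,.3358,.11),.036)
d=snap('scene','s4');p=d['pixels'][:,:,::-1]
t=snap('top','t4')
R,tt,K=d['R'],d['t'],d['mtx']
X=arm.observe()['position'];c=K@(R@X+tt);c=c/c[2];u,v=map(int,c[:2]);print(u,v)
v=min(max(v,75),324);u=min(max(u,100),539)
cv2.imwrite('pics/c6.png',cv2.resize(p[v-75:v+75,u-100:u+100],None,fx=4,fy=4,interpolation=cv2.INTER_CUBIC))
```

```text
pos [0.4927 0.4392 0.1131] turn/0.1 [ 0.05  0.01 -0.07] shift/25mm now-axes [-1.59  4.09  0.14] target-axes [-1.62  4.08  0.12] t 15.55 q [-0.64  0.61 -0.26  1.58  0.18  0.97 -2.5 ] F [-0.3  0.6 -1.2] w 0.118 g 40.0
201 277
```

View pics/c6.png

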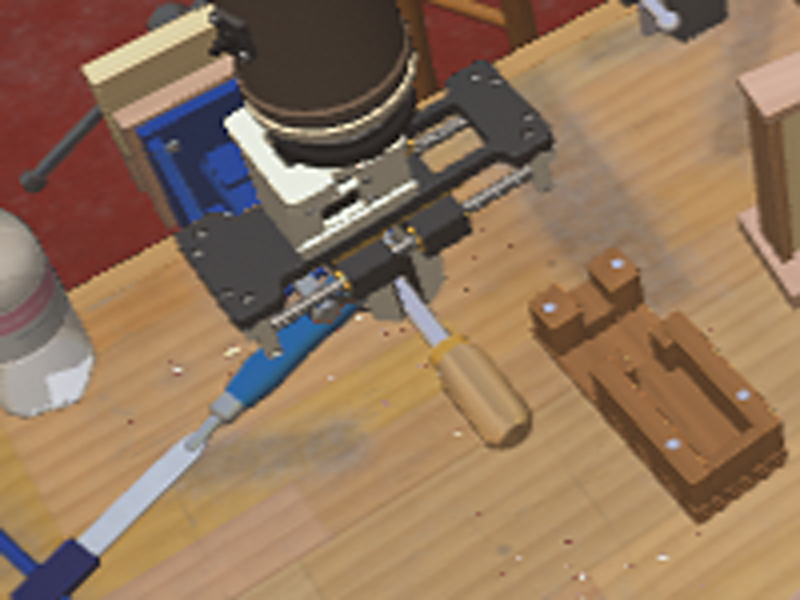

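The pin is held by its shank, handle towards the robot: joint at crop (447,343), handle end (512,432). I'll fit its pose in the hand from both depth images.

Run:
```python
from h import *
from scipy.optimize import least_squares
go((0,0,0),.036)
for names in (['s4'],['t4'],['s4','t4']):
    Q=np.vstack([box(cloud(load(n)),(.34,.445),(.40,.48),(.085,.16)) for n in names])
    def res(p):
        a=np.array([1,p[2],p[3]]);a/=np.linalg.norm(a);w=Q-[.42,p[0],p[1]]
        return np.linalg.norm(w-np.outer(w@a,a),axis=1)-.0143
    r=least_squares(res,[.436,.12,.036,0],loss='soft_l1',f_scale=.001);p=r.x
    print(names,len(Q),p.round(4),'rms',np.abs(res(p)).mean(),'x range',np.percentile(Q[:,0],[0,1,5,95,99,100]).round(4))
```

```text
pos [0.4934 0.4383 0.1118] turn/0.1 [ 0.06  0.02 -0.08] shift/25mm now-axes [-20.21  16.95   4.61] target-axes [-20.35  16.81   4.47] t 15.65 q [-0.64  0.61 -0.26  1.58  0.18  0.97 -2.5 ] F [-0.3 -0.8 -1.4] w 0.119 g 40.0
['s4'] 399 [0.4354 0.1154 0.0105 0.0347] rms 0.0019091075574642425 x range [0.3756 0.3767 0.3776 0.4388 0.4431 0.4445]
['t4'] 327 [ 0.439   0.1147  0.0226 -0.0126] rms 0.0012197842206654755 x range [0.3807 0.3832 0.3894 0.4425 0.4448 0.445 ]
['s4', 't4'] 726 [0.4378 0.1147 0.0434 0.0162] rms 0.0018609923502107344 x range [0.3756 0.377  0.3784 0.4406 0.4447 0.445 ]
```

Request:
carry_out(
  commands=[
    [0.05,-0.3,0.6,0,0.05,0,-0.07],
    [0.05,-0.3,0.8,0,0,0,0],
    [0.05,-0.3,0.8,0,0,0,0],
    [0.05,-0.3,0.7,0,0,0,0],
    [0.05,-0.2,0.5,0.3,0,0,0],
    [0.05,0,0.3,0.3,0,0,0],
    [0.05,0,0.1,0.2,0,0,0],
    [0.05,0,0,0,0,0,0],
  ],
)

```text
clock: 16.45
position: [0.4615, 0.3425, 0.0915]
ee_rot: [3.14, 0.054, -0.002]
force: [-0.4, 0.0, -1.1]
width: 0.118
gripper_force: 40.0
```

Run:
```python
from h import *
go((.4575,.3365,.06),.036)
from scipy.optimize import least_squares
s=arm.observe()['position']
snap('scene','s5');snap('top','t5')
for n in ('s5','t5'):
    P=cloud(load(n));Q=box(P,(.31,s[0]-.055),(s[1]-.03,s[1]+.03),(.062,.12))
    def res(p):
        a=np.array([1,p[2],p[3]]);a/=np.linalg.norm(a);w=Q-[s[0]-.07,p[0],p[1]]
        return np.linalg.norm(w-np.outer(w@a,a),axis=1)-.0143
    p=least_squares(res,[s[1],s[2],.036,0],loss='soft_l1',f_scale=.001).x
    print(n,len(Q),p.round(4),np.percentile(Q[:,0],[0,1,3,10]).round(4))
    q=box(P,(.3,.56),(.15,.25),(.15,.18));print('sample',q.min(0).round(4),q.max(0).round(4))
```

```text
pos [0.4615 0.3425 0.0915] turn/0.1 [ 0.01  0.01 -0.02] shift/25mm now-axes [-0.17  0.23  1.26] target-axes [-0.17  0.23  1.26] t 16.45 q [-0.54  0.52 -0.27  1.83  0.18  0.82 -2.44] F [-0.4  0.  -1.1] w 0.118 g 40.0
s5 353 [0.3386 0.0946 0.0417 0.0431] [0.3437 0.345  0.3455 0.3476]
sample [0.4304 0.1693 0.1502] [0.4739 0.2239 0.172 ]
t5 169 [ 0.3432  0.0951  0.032  -0.0186] [0.3702 0.3726 0.3746 0.3778]
sample [0.4349 0.1715 0.1568] [0.4741 0.2265 0.1718]
```

Run:
```python
from h import *
def r(n,f,x,y,z):
    Q=box(cloud(load(f)),x,y,z); print(n,f,len(Q),'x',np.percentile(Q[:,0],[0,1,3,97,99,100]).round(4),'y',np.percentile(Q[:,1],[1,50,99]).round(4),'z',np.percentile(Q[:,2],[1,50,99]).round(4)); return Q
for f in ('s3','t3'):
    r('rest top',f,(.3,.56),(.29,.38),(.044,.053))
    r('handle bench',f,(.34,.43),(.40,.46),(.012,.045))
    r('pin bench',f,(.34,.54),(.40,.46),(.009,.045))
for f,y in (('s5',.3405),('s4',.436)):
    Q=r('held',f,(.31,.43),(y-.03,y+.03),(.07,.14))
    # end face median x: points of handle near axis z
    q=Q[Q[:,0]<Q[:,0].min()+.006];print(q.mean(0))
```

```text
rest top s3 219 x [0.3271 0.3287 0.3298 0.3865 0.39   0.3904] y [0.297  0.3242 0.3622] z [0.0442 0.0487 0.0527]
handle bench s3 46 x [0.3632 0.3639 0.3647 0.3886 0.3905 0.3913] y [0.4226 0.4307 0.4376] z [0.0145 0.0245 0.0356]
pin bench s3 85 x [0.3632 0.3644 0.3648 0.5055 0.5076 0.5114] y [0.4229 0.4332 0.442 ] z [0.0101 0.0171 0.0351]
rest top t3 709 x [0.3321 0.3325 0.334  0.4895 0.4995 0.501 ] y [0.2996 0.3321 0.3664] z [0.0441 0.048  0.052 ]
handle bench t3 319 x [0.3676 0.3683 0.3706 0.4278 0.4292 0.4294] y [0.4134 0.4253 0.4427] z [0.0135 0.0282 0.036 ]
pin bench t3 495 x [0.3676 0.3686 0.3712 0.5023 0.5094 0.5146] y [0.4138 0.4304 0.4437] z [0.0098 0.0244 0.0356]
held s5 402 x [0.3437 0.345  0.3455 0.4221 0.4268 0.4289] y [0.3245 0.3416 0.3528] z [0.0866 0.1045 0.1114]
[0.34687373 0.33815192 0.097692  ]
held s4 345 x [0.3756 0.3766 0.3772 0.427  0.4289 0.4299] y [0.4215 0.4372 0.4497] z [0.1073 0.1259 0.1329]
[0.37872762 0.43542218 0.11954209]
```

Both cameras agree on the relative offset once their bias is taken out: pin to move -4.5 mm in x and about -8 mm in y.

Request:
carry_out(
  commands=[
    [0.05,-0.17,0.16,0,0.0,0,0],
    [0.05,0,0.16,0.4,0,0,0],
    [0.05,0,0,0.4,0,0,0],
    [0.05,0,0,0.2,0,0,0],
    [0.05,0,0,0,0,0,0],
  ],
)

```text
clock: 17.05
position: [0.4568, 0.3345, 0.0665]
ee_rot: [3.14, 0.055, -0.002]
force: [0.6, -0.5, -1.2]
width: 0.114
gripper_force: 40.0
```

Run:
```python
from h import *
go((.457,.3345,.0255),.036)
from scipy.optimize import least_squares
s=arm.observe()['position']
snap('scene','s6');d=snap('top','t6')
for n in ('s6','t6'):
    P=cloud(load(n));Q=box(P,(.31,s[0]-.055),(s[1]-.025,s[1]+.025),(.058,.10))
    def res(p):
        a=np.array([1,p[2],p[3]]);a/=np.linalg.norm(a);w=Q-[s[0]-.07,p[0],p[1]]
        return np.linalg.norm(w-np.outer(w@a,a),axis=1)-.0143
    p=least_squares(res,[s[1],s[2],.036,0],loss='soft_l1',f_scale=.001).x
    print(n,len(Q),p.round(4),np.percentile(Q[:,0],[0,1,3,10]).round(4))
    B=box(P,(.3,.385),(.28,.39),(.044,.053));print('walls y',np.percentile(B[:,1],[1,5,95,99]).round(4),B[:,0].mean(), 'x',np.percentile(B[:,0],[0,1]))
a=cv2.resize(d['pixels'][195:285,165:255,::-1],None,fx=4.4,fy=5.5,interpolation=cv2.INTER_CUBIC)
b=cv2.resize(load('s6')['pixels'][255:345,220:310,::-1],None,fx=4.4,fy=5.5,interpolation=cv2.INTER_CUBIC)
cv2.imwrite('pics/c7.png',np.hstack([a,b]))
```

```text
pos [0.4568 0.3345 0.0665] turn/0.1 [ 0.01  0.01 -0.01] shift/25mm now-axes [ 0.01 -0.    1.64] target-axes [ 0.01 -0.    1.64] t 17.05 q [-0.54  0.54 -0.27  1.87  0.2   0.76 -2.44] F [ 0.6 -0.5 -1.2] w 0.114 g 40.0
s6 347 [0.3304 0.0697 0.0345 0.0282] [0.3398 0.3405 0.3414 0.3433]
walls y [0.2969 0.2984 0.3609 0.3626] 0.3506218384881465 x [0.32765494 0.32838894]
t6 102 [0.3344 0.0698 0.0284 0.0235] [0.3773 0.3778 0.38   0.3828]
walls y [0.2988 0.2997 0.3131 0.3135] 0.3727199413621503 x [0.3566678  0.35824156]
```

View pics/c7.png

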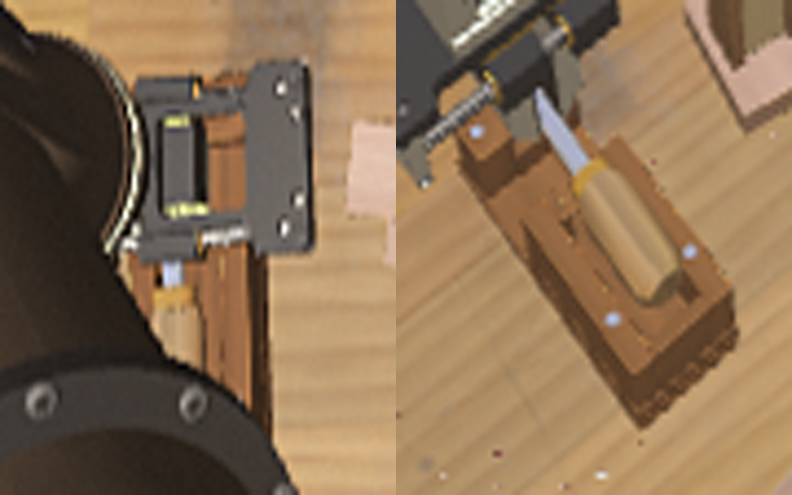

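Right panel: handle lined up over the trough, end gap right; left panel: shank between the fingers over the gap, sample clear of the body. Lowering slowly.

Request:
carry_out(
  commands=[
    [0.05,0,0,0.2,0,-0.2,0],
    [0.05,0,0,0.3,0,0,0],
    [0.05,0,0,0.3,0,0,0],
    [0.05,0,0,0.3,0,0,0],
    [0.05,0,0,0.2,0,0,0],
    [0.05,0,0,0.1,0,0,0],
    [0.05,0,0,0,0,0,0],
    [0.05,0,0,0,0,0,0],
  ],
)

```text
clock: 17.95
position: [0.4569, 0.335, 0.0329]
ee_rot: [-3.141, -0.055, 0.031]
force: [-0.0, 0.2, -1.1]
width: 0.112
gripper_force: 40.0
```

Run:
```python
from h import *
go((.457,.3345,.0255),.036)
```

```text
pos [0.4569 0.335  0.0329] turn/0.1 [-0.01  0.2  -0.01] shift/25mm now-axes [0.01 0.02 0.3 ] target-axes [0.01 0.02 0.3 ] t 17.95 q [-0.53  0.6  -0.26  1.88  0.2   0.71 -2.44] F [-0.   0.2 -1.1] w 0.112 g 40.0
```

Request:
carry_out(
  commands=[
    [0.05,0,0,0.1,0,0,0],
    [0.05,0,0,0.1,0,0,0],
    [0.05,0,0,0.05,0,0,0],
    [0.05,0,0,0,0,0,0],
  ],
)

```text
clock: 18.35
position: [0.4566, 0.3348, 0.0263]
ee_rot: [3.141, 0.055, -0.031]
force: [-0.0, 0.6, 0.2]
width: 0.113
gripper_force: 40.0
```

Request:
carry_out(
  commands=[
    [0.05,0,0,0.05,0,0,0],
    [0.05,0,0,0,0,0,0],
  ],
)

```text
clock: 18.55
position: [0.4568, 0.335, 0.0255]
ee_rot: [-3.141, -0.055, 0.031]
force: [-0.6, -1.5, 2.2]
width: 0.116
gripper_force: 40.0
```

Contact at the expected height. Opening the fingers gently.

Request:
carry_out(
  commands=[
    [0.14,0,0,0,0,0,0],
    [0.18,0,0,0,0,0,0],
    [0.3,0,0,0,0,0,0],
    [0.4,0,0,0,0,0,0],
    [0.4,0,0,0,0,0,0],
    [0.4,0,0,0,0,0,0],
  ],
)

```text
clock: 19.15
position: [0.4567, 0.3349, 0.0252]
ee_rot: [-3.141, -0.055, 0.031]
force: [0.0, 0.3, -0.6]
width: 0.395
gripper_force: 0.0
```

Request:
carry_out(
  commands=[
    [0.4,0,0,-0.3,0,0,0],
    [0.4,0,0,-0.6,0,0,0],
    [0.4,0,0,-1,0,0,0],
    [0.4,0,0,-1,0,0,0],
    [0.4,0,0,-1,0,0,0],
    [0.4,0,0,-1,0,0,0],
    [0.4,0,0,-1,0,0,0],
    [0.4,0,0,-1,0,0,0],
  ],
)

```text
clock: 19.95
position: [0.4599, 0.3349, 0.1994]
ee_rot: [-3.141, -0.055, 0.03]
force: [0.1, 0.9, 0.3]
width: 0.405
gripper_force: 0.0
```

Run:
```python
from h import *
go((.6415,-.108,.23),-.024+np.pi/2); go((.6415,-.108,.23),-.024-np.pi/2)
d=snap('scene','s7');t=snap('top','t7')
P=cloud(d);Q=box(P,(.31,.43),(.31,.36),(.02,.06))
q=Q[np.abs(Q[:,1]-.3305)<.004];
for a in np.arange(.33,.43,.01):
    k=q[(q[:,0]>a)&(q[:,0]<=a+.01)]
    if len(k):print(round(a,2),k[:,2].max().round(4))
cv2.imwrite('pics/c8.png',cv2.resize(d['pixels'][245:345,215:315,::-1],None,fx=5.5,fy=5.5,interpolation=cv2.INTER_CUBIC))
```

```text
pos [0.4599 0.3349 0.1994] turn/0.1 [ -0.15   0.15 -15.12] shift/25mm now-axes [ 6.61 17.96 -1.36] target-axes [-17.54   7.69  -1.22] t 19.95 q [-0.49  0.4  -0.3   1.71  0.12  1.06 -2.37] F [0.1 0.9 0.3] w 0.405 g 0.0
pos [0.4599 0.3349 0.1994] turn/0.1 [ 0.15  0.15 16.3 ] shift/25mm now-axes [ 6.61 17.96 -1.36] target-axes [17.54 -7.69 -1.22] t 19.95 q [-0.49  0.4  -0.3   1.71  0.12  1.06 -2.37] F [0.1 0.9 0.3] w 0.405 g 0.0
0.33 0.052
0.34 0.047
0.35 0.0474
0.36 0.0491
0.37 0.0483
0.38 0.0488
0.39 0.0464
0.4 0.0451
0.41 0.0422
0.42 0.0417
```

View pics/c8.png

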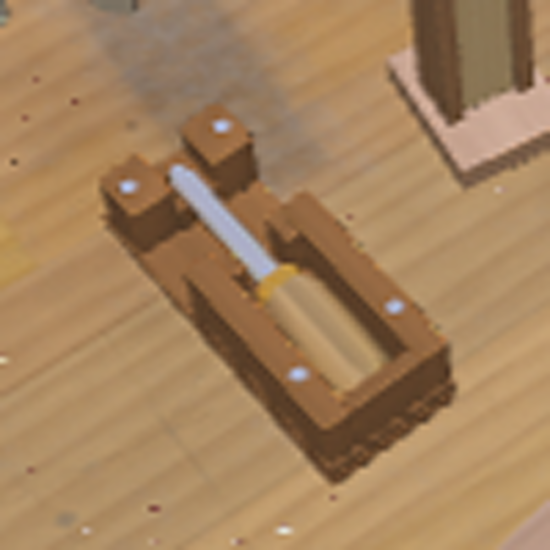

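The pin lies in the trough with its shank in the saddle notch (tip at crop (178,172), handle end (365,380)). I'll turn the tool for the shoe while clear, then check the pin's height from above.

Request:
carry_out(
  commands=[
    [0.85,0,0,-0.6,0,0,-0.95],
    [0.85,0,0,-0.6,0,0,-0.95],
    [0.85,0,0,0,0,0,-0.95],
    [0.85,0,0,0,0,0,-0.95],
    [0.85,0,0,0,0,0,-0.95],
    [0.85,0,0,0,0,0,-0.95],
    [0.85,0,0,0,0,0,-0.95],
    [0.85,0,0,0,0,0,-0.95],
  ],
)

```text
clock: 20.85
position: [0.4603, 0.3347, 0.2274]
ee_rot: [-2.888, -1.219, 0.03]
force: [-0.5, -1.1, 0.7]
width: 0.849
gripper_force: 0.0
```

Request:
carry_out(
  commands=[
    [0.85,0,0,0,0,0,-0.95],
    [0.85,0,0,0,0,0,-0.95],
    [0.85,0,0,0,0,0,-0.95],
    [0.85,0,0,0,0,0,-0.95],
    [0.85,0,0,0,0,0,-0.95],
    [0.85,0,0,0,0,0,-0.95],
    [0.85,0,0,0,0,0,-0.95],
    [0.85,0,0,0,0,0,-0.9],
  ],
)

```text
clock: 21.65
position: [0.4604, 0.3347, 0.2274]
ee_rot: [-2.23, -2.193, 0.023]
force: [-0.3, 0.3, -0.8]
width: 0.851
gripper_force: 0.0
```

Run:
```python
from h import *
go((.6415,-.108,.23),-.024+np.pi/2)
```

```text
pos [0.4604 0.3347 0.2274] turn/0.1 [-0.2   0.01  0.07] shift/25mm now-axes [-17.58   7.54  -0.24] target-axes [-17.53   7.67  -0.1 ] t 21.65 q [-0.26  0.43 -0.64  1.66  0.26  1.16 -0.98] F [-0.3  0.3 -0.8] w 0.851 g 0.0
```

Request:
carry_out(
  commands=[
    [0.85,-0.7,0.3,0,-0.2,0,0.07],
    [0.85,-1,0.45,0,0,0,0],
    [0.85,-1,0.45,0,0,0,0],
    [0.85,-1,0.45,0,0,0,0],
    [0.85,-1,0.45,0,0,0,0],
    [0.85,-1,0.45,0,0,0,0],
    [0.85,-1,0.45,0,0,0,0],
    [0.85,-1,0.45,0,0,0,0],
  ],
)

```text
clock: 22.45
position: [0.5418, 0.1376, 0.2276]
ee_rot: [2.255, 2.185, -0.001]
force: [-0.4, 0.1, 0.1]
width: 0.848
gripper_force: 0.0
```

Request:
carry_out(
  commands=[
    [0.85,-1,0.45,0,0,0,0],
    [0.85,-1,0.45,0,0,0,0],
    [0.85,-1,0.45,0,0,0,0],
    [0.85,-1,0.45,0,0,0,0],
    [0.85,-1,0.45,0,0,0,0],
    [0.85,-1,0.45,0,0,0,0],
    [0.85,-1,0.4,0,0,0,0],
    [0.85,-1,0.4,0,0,0,0],
  ],
)

```text
clock: 23.25
position: [0.6232, -0.0647, 0.2278]
ee_rot: [2.255, 2.185, -0.002]
force: [0.3, 0.7, -0.4]
width: 0.848
gripper_force: 0.0
```

Run:
```python
from h import *
go((.6415,-.110,.053),-.024+np.pi/2)
t=snap('top','t8');P=cloud(t)
q=box(P,(.33,.52),(.325,.345),(.01,.07));c=lambda x:.3344+(x-.42)*.036
q=q[np.abs(q[:,1]-c(q[:,0]))<.005]
for a in np.arange(.33,.52,.012):
    k=q[(q[:,0]>a)&(q[:,0]<=a+.012)]
    if len(k):print(round(a,3),np.median(k[:,2]).round(4),k[:,2].max().round(4))
r=box(P,(.33,.44),(.29,.38),(.044,.056));print('walls z med',np.median(r[:,2]))
s=box(P,(.58,.72),(-.16,-.05),(.074,.08)); print('shoe',s.min(0) if len(s) else 0)
```

```text
pos [ 0.6232 -0.0647  0.2278] turn/0.1 [ 0.    0.02 -0.07] shift/25mm now-axes [-1.77  0.79  7.  ] target-axes [-1.79  0.78  6.99] t 23.25 q [ 0.36  0.49 -0.52  1.53  0.26  1.18 -0.23] F [ 0.3  0.7 -0.4] w 0.848 g 0.0
0.33 0.0477 0.0521
0.342 0.0431 0.047
0.354 0.0445 0.0492
0.366 0.045 0.048
0.378 0.0447 0.0494
0.39 0.0447 0.0473
0.402 0.0425 0.0448
0.414 0.0348 0.0385
0.426 0.0354 0.0408
0.438 0.0355 0.0383
0.45 0.0346 0.0395
0.462 0.0353 0.0392
0.474 0.035 0.0382
0.486 0.0256 0.038
0.498 0.0237 0.027
walls z med 0.04801321615792014
shoe [ 0.61852131 -0.05266037  0.07442786]
```

Pin top is at 44.5 mm and the shank at 35 mm, so it is fully seated. Descending on the shoe.

Request:
carry_out(
  commands=[
    [0.85,-0.9,0.4,0,0,0,-0.07],
    [0.85,-0.9,0.4,0,0,0,0],
    [0.85,0,0,1,0,0,0],
    [0.85,0,0,1,0,0,0],
    [0.85,0,0,1,0,0,0],
    [0.85,0,0,1,0,0,0],
    [0.85,0,0,0.7,0,0,0],
    [0.85,0,0,0,0,0,0],
  ],
)

```text
clock: 24.1
position: [0.64, -0.1089, 0.1078]
ee_rot: [-2.245, -2.194, 0.007]
force: [-0.0, 0.8, -0.8]
width: 0.85
gripper_force: 0.0
```

Run:
```python
from h import *
go((.6415,-.110,.053),-.024+np.pi/2)
```

```text
pos [ 0.64   -0.1089  0.1078] turn/0.1 [-0.05  0.01  0.01] shift/25mm now-axes [-0.04  0.07  2.19] target-axes [-0.04  0.06  2.19] t 24.1 q [ 0.39  0.64 -0.47  1.61  0.33  0.99 -0.21] F [-0.   0.8 -0.8] w 0.85 g 0.0
```

Request:
carry_out(
  commands=[
    [0.85,0,0.07,0.6,0,0,0],
    [0.85,0,0,0.6,0,0,0],
    [0.85,0,0,0.6,0,0,0],
    [0.85,0,0,0.3,0,0,0],
    [0.5,0,0,0,0,0,0],
    [0.5,0,0,0,0,0,0],
    [0.5,0,0,0,0,0,0],
    [0.5,0,0,0,0,0,0],
  ],
  squeeze=20,
)

```text
clock: 24.9
position: [0.6422, -0.1078, 0.0582]
ee_rot: [-2.243, -2.197, 0.006]
force: [-17.7, 1.5, 12.6]
width: 0.552
gripper_force: 8.7
```

Request:
carry_out(
  commands=[
    [0.45,0,0,0,0,0,0],
    [0.45,0,0,0,0,0,0],
  ],
)

```text
clock: 25.1
position: [0.6418, -0.1078, 0.0582]
ee_rot: [-2.243, -2.196, 0.006]
force: [-9.6, 0.3, 5.7]
width: 0.539
gripper_force: 20.0
```

Request:
carry_out(
  commands=[
    [0.45,-0.2,-0.03,0,0,0,0],
    [0.45,-0.4,0,0,0,0,0],
    [0.45,-0.5,0,0,0,0,0],
    [0.45,-0.5,0,0,0,0,0],
    [0.45,-0.5,0,0,0,0,0],
    [0.45,-0.5,0,0,0,0,0],
    [0.45,-0.5,0,0,0,0,0],
    [0.45,0,0,0,0,0,0],
  ],
)

```text
clock: 25.9
position: [0.6397, -0.1878, 0.0583]
ee_rot: [-2.247, -2.195, 0.006]
force: [-7.4, -1.9, 4.2]
width: 0.542
gripper_force: 19.9
```

Request:
carry_out(
  commands=[
    [0.45,-0.2,0,0,0,0,0],
    [0.45,-0.2,0,0,0,0,0],
    [0.45,-0.2,0,0,0,0,0],
    [0.45,-0.1,0,0,0,0,0],
    [0.45,0,0,0,0,0,0],
  ],
)

```text
clock: 26.4
position: [0.6393, -0.203, 0.0582]
ee_rot: [-2.244, -2.196, 0.005]
force: [-7.2, -0.2, 4.9]
width: 0.542
gripper_force: 20.0
```

Request:
carry_out(
  commands=[
    [0.45,-0.1,0,0,0,0,0],
    [0.45,-0.1,0,0,0,0,0],
    [0.45,0,0,0,0,0,0],
  ],
)

```text
clock: 26.7
position: [0.6392, -0.2077, 0.0582]
ee_rot: [-2.243, -2.196, 0.005]
force: [-8.3, 0.9, 5.3]
width: 0.544
gripper_force: 20.0
```

Run:
```python
from h import *
P=cloud(snap('scene','s9'));a=load('s0');A=cloud(a)
for n,Q in (('before',A),('now',P)):
    j=box(Q,(.6,.69),(-.2,-.02),(.095,.118)); print(n,len(j),np.percentile(j[:,1],[2,50,98]).round(3) if len(j) else 0)
go((0,0,0),0)
```

```text
before 161 [-0.076 -0.052 -0.044]
now 170 [-0.199 -0.154 -0.145]
pos [ 0.6392 -0.2077  0.0582] turn/0.1 [-0.02  0.04 15.5 ] shift/25mm now-axes [  7.77 -25.73   2.42] target-axes [-25.57  -8.31   2.33] t 26.75 q [ 0.51  0.72 -0.45  1.58  0.37  0.93 -0.08] F [-7.8  0.8  5.4] w 0.546 g 20.0
```

The jaw has moved 101 mm, so the shoe is at its stop. Release and lift clear.

Request:
carry_out(
  commands=[
    [0.65,0,0,0,0,0,0],
    [0.8,0,0,0,0,0,0],
    [0.8,0,0,0,0,0,0],
    [0.8,0,0,-0.4,0,0,0],
    [0.8,0,0,-0.8,0,0,0],
    [0.8,0,0,-1,0,0,0],
    [0.8,0,0,-1,0,0,0],
    [0.8,0,0,-1,0,0,0],
  ],
)

```text
clock: 27.55
position: [0.6416, -0.2076, 0.165]
ee_rot: [2.243, 2.197, 0.0]
force: [0.0, -0.5, -0.6]
width: 0.802
gripper_force: 0.0
```

Request:
carry_out(
  commands=[
    [0.8,0,0,-1,0,0,0],
    [0.8,0,0,-1,0,0,0],
    [0.8,0,0,0,0,0,0],
    [0.8,0,0,0,0,0,0],
    [0.8,0,0,0,0,0,0],
  ],
)

```text
clock: 28.05
position: [0.6408, -0.2077, 0.2124]
ee_rot: [-2.244, -2.198, 0.002]
force: [-0.4, -0.3, -0.4]
width: 0.799
gripper_force: 0.0
```

Run:
```python
from h import *
P=cloud(snap('scene','s10'))
for n,Q in (('before',cloud(load('s0'))),('now',P)):
    j=box(Q,(.6,.69),(-.2,-.02),(.095,.118)); print(n,len(j),np.percentile(j[:,1],[2,50,98]).round(3))
    for b,k in (('sample',((.38,.52),(.12,.26),(.15,.18))),('panel',((.55,.72),(-.04,.1),(.084,.092)))):
        m=box(Q,*k);print(b,len(m),m.mean(0).round(3))
s=arm.observe();print(s['position'],s['force'],s['dq'].round(3),s['clock'])
print(arm.sign_off())
```

```text
before 161 [-0.076 -0.052 -0.044]
sample 326 [0.449 0.198 0.166]
panel 1561 [0.629 0.025 0.089]
now 149 [-0.169 -0.152 -0.144]
sample 327 [0.449 0.198 0.166]
panel 1565 [0.628 0.026 0.089]
[ 0.64073265 -0.20760636  0.21206161] [-0.40957551 -0.47773916 -1.12632348] [-0.     0.006 -0.001  0.001 -0.002  0.     0.   ] 28.1
the job is handed in; nothing more can be done
None
```

The job is handed in at about 28 s: the pin lies fully down in its rest, the tail shoe is about 100 mm back at its stop, and the panel and joint sample measure unmoved; the plate, square and pliers were not measured again at the end, and no verdict came back.

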